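# Fit a roller on its axle and hold its snap ring spread at the groove

## Task

Put the loose guide roller over the upright axle stub so that it sits flat on the shoulder, and let go of it. Then take the snap-ring pliers by both handles and squeeze them fully, so that the split ring in their tips spreads, bring the spread ring over the end of the shaft and slide it down to the groove just above the roller. Finish there, still holding the pliers squeezed, with the spread ring level at the middle of the groove, not leaning on the shaft or resting on the roller, and leave the other things where they are.

Things in the scene. Friction and masses are not known exactly. Their poses are not given: they have to be found in the camera images.
- axle: Fixed axle stub, upright on an 84 x 64 x 12 mm aluminium foot plate (screw heads to 16 mm). Origin: centre of the plate's underside, on the shaft's axis, z up. Heights in mm: shoulder 28 across from 12 to 42; shaft 20 across to 61; groove 16 across to 71; shaft 20 across to 81; lead-in cone narrowing to 12 across at 87, the top.
- axle_seat (a point): Centre of the shoulder's top face (42 mm up), on which the roller's underside has to rest.
- axle_groove (a point): Centre of the groove, on the shaft's axis, 66 mm up.
- axle_tip (a point): Centre of the shaft's upper end, 87 mm up.
- roller: Loose aluminium guide roller: plain ring 44 mm outside, 25 mm bore, 16 mm thick, about 80 g, lying flat on the worktop. Origin at the centre of its underside, z along the bore. Both faces are alike.
- roller_center (a point): Centre of the roller, on its axis, half way up (8 mm from each face); 8 mm above axle_seat when seated.
- pliers: Loose snap-ring pliers lying flat, 170 mm long, about 150 g, two grey handles, steel jaws. Origin on the pivot axis at the underside; x points from the pivot to the tips, z up. Handles lie behind the pivot, x from -95 to -21 mm, one at +y and one at -y; squeeze them together along y: the tips spread. They spring back when let go.
- ring_center (a point): Centre of the split steel snap ring in the tips, 58 mm ahead of the pivot; midway between its two halves and in the middle of its thickness (4 mm, 0 to 4 mm above the pliers' underside). Bore 18 mm at rest; fully spread it clears the 20 mm shaft by about 3.5 mm along the pliers' x and 6 mm or more along y. Jaws above the ring reach 13 mm up, outside the bore.
- pliers_grip (a point): Where to squeeze: midway between the handles, 58 mm behind the pivot, 12 mm above the pliers' underside. Handles are 8 mm thick, 24 mm high (from the underside up). Over their outer faces they measure 50 mm here at rest (60 mm at their ends); fully squeezed 34 mm, faces parallel.
- spread (a joint): How far each handle is squeezed, in rad: 0 at rest, 0.14 fully squeezed (stop). Both handles are linked and move alike. The springs resist with about 2 N on each handle at the start and 8 N at the stop, at pliers_grip.
- vial: small amber glass vial with cap, 17 mm across, 44 mm tall, standing upright; bystander. Origin at the centre of its underside.
- gear: small printed gear, 34 mm across, 10 mm thick, lying flat; bystander. Origin at the centre of its underside.
- thumb_screw: knurled thumb screw, 17 mm across, 26 mm tall, standing on its head; bystander. Origin at the centre of its underside.
- jar: white jar with a white lid, 50 mm across, 62 mm tall, standing upright; bystander. Origin at the centre of its underside.
- screwdriver: screwdriver with a hexagonal handle, 172 mm long, lying flat along its own y; bystander. Origin at the centre of its underside.
- marker: marker pen, 130 mm long, lying flat along its own y; bystander. Origin at the centre of its underside.

How it is judged:
By the outcome, as a careful person would: the job done as asked, in the order asked, and still so for the second after the job is handed in, while the arm keeps its last pose, push and grip.
It also fails if it takes over 61 s, if anything falls off the work surface, if the arm or the gripper's body presses on something with over 40 N, if the wrist force passes 120 N, or if a joint passes its speed limit or range.

## Robot

A 7-joint arm with a two-finger parallel gripper is mounted at the origin on a cart in front of the work surface, level with it; the furniture and walls round the work are solid. World frame = base frame: x ahead of the robot, y to its left, z up, the work surface at z = 0. Lengths are in m, angles in rad, forces in N, time in s.
With the tool pointing down it reaches from about 0.4 to 0.85 m from the base axis. Payload 6.9 kg.
Tool frame: the origin (TCP) lies midway between the tips of the shut fingers; the grasp point (between the pads) lies behind it (ctrl.pinch_z is the z of the grasp point in the tool frame, in m); z points along the fingers, y is the direction in which the jaws open and shut (so a half turn about z gives the same grasp; the last joint's range is limited). The gripper opens to 85 mm and grips with 20 to 120 N. Pads are 22 mm wide; open, the fingers measure 114 mm over their backs; the gripper's body (76 mm by 85 mm) begins 54 mm behind the grasp point. The pads swing forward as they close: fully open they stand 13 mm farther back than shut.
Start: joints at [-1.03, 0.507, -0.238, 1.5, 0.126, 1.149, -0.155], TCP at [0.264, 0.567, 0.199] pointing down, gripper open.
Joint ranges: [-3.08, 3.08], [-0.24, 2.05], [-1.43, 1.35], [0, 2.5], [-1.52, 4.66], [0.17, 1.96], [-2.89, 2.89]. Speed limits (rad/s): [2.39, 2.39, 3.14, 3.14, 3.14, 3.14, 3.14].

## Interface

Orientations are given as a unit quaternion [w, x, y, z].
In Python, from station import ctrl, get_state, vision, ticket, models gives the robot as it stands. Calls block until the motion is done:
- ctrl.movep(position, orientation): joint-space move of the TCP to a pose.
- ctrl.movel(position, frame=None, max_speed=0.15): straight line of the TCP; frame=None keeps the orientation; max_speed is the mean speed in m/s.
- ctrl.set_joints(angles): joint-space move.
- ctrl.ungrasp() and ctrl.close_gripper(force=None): open the fingers fully, or close them until they stop; force is the grip in N (None keeps the last).
- ctrl.pause(seconds).
- ctrl.ik(position, orientation): joint angles nearest the present ones, or None.
- get_state(): the state.
- vision.grab_frame(name): name is "scene" or "top"; returns (picture, depth): 384x512x3 uint8, blue, green, red; 384x512 float32, m along the optical axis (not along the pixel's ray), 0 where there is no reading.
- vision.camera_info(name): a dict with "mtx" (3x3 intrinsics, pixels), "R" (3x3) and "t" (3): a world point X has camera coordinates R X + t. Camera axes: x right, y down, z forward; pixel columns grow to the right and rows downward; lengths in m; the calibration is good to about 2 mm. A picture is of the moment at which its call begins. camera_info takes no time and is no camera call.
A pose or a line that the arm cannot do raises ctrl.Unreachable and nothing moves.
- ticket.close_job(): hands the job in, once; it reports no verdict.
Trained networks look in the newest picture that a camera, given by its name, has taken for a name from the list of things; names that differ only in an ending like _2 or _b are one class to them, and where a whole thing is asked for, a point or a joint stands for the part that bears it (a point fixed in the world has none). Each returns a list of dicts, best first, with "p" (0 to 1); they miss things now and then, are a little off and sometimes report something else, mostly with a low value. They report only what shows in the picture. A call takes as long as a camera call.
- models.recognise(camera, target): "point" ([column, row] in pixels, amid what is visible of it).
- models.masks_of(camera, target): "mask" (384x512 bool, what is visible of it) and "point" ([column, row] in pixels, amid what is visible of it).
The state is a dict: "time": time; "qpos": joint angles; "qd": joint speeds; "tau": joint torques, N m; "tcp_pos": TCP position; "eef_rot": TCP orientation; "contact_force": force on the tool from outside, world axes, zero at the start; "wrist_torque": the same for the moment, N m; "width": finger opening in m.
Only numpy, scipy, OpenCV 4.12 (cv2) and the standard library are available. Lean on these libraries where they do the work, as an engineer would, in place of code of your own. Each camera call takes 0.05 s, during which the arm holds its last target.

## Working session

There is one attempt and no reset: what is moved stays moved. The work goes in short steps, each a Python script; the robot and the scene stay as the last script left them, time stands still between calls to the robot, and variables do not carry over. Pictures are saved under pics/ and viewed, and the job is handed in when it is done.

```bash
ls; mkdir -p pics
python3 - <<'E'
from station import ctrl, get_state, vision, ticket, models
import cv2
s=get_state();print(s)
print(ctrl.pinch_z)
for n in("scene","top"):
    p,d=vision.grab_frame(n);cv2.imwrite(f"pics/{n}0.png",p)
    c=vision.camera_info(n);print(n,c)
    for t in("axle","roller","pliers","ring_center","pliers_grip","jar","vial","gear","thumb_screw","screwdriver","marker"):
        r=models.recognise(n,t);print(t,[(x["p"],x["point"]) for x in r[:2]])
print(get_state()["time"])
E
```

```text
pics
{'time': 0.0, 'qpos': array([-1.02950359,  0.50830656, -0.23755192,  1.50117427,  0.12571247,
        1.14889531, -0.15481966]), 'qd': array([ 0.00030576,  0.00149455,  0.00044644,  0.00191129,  0.00113127,
       -0.00105378,  0.00119033]), 'tau': array([ 1.50425626e-04, -6.20604444e+01, -2.18626276e+00, -2.49660212e+01,
        1.28222155e-02,  1.19645373e-02, -3.14768840e-05]), 'tcp_pos': array([0.26364804, 0.56602943, 0.1977358 ]), 'eef_rot': array([-1.74627011e-04,  2.16160889e-01,  9.76357347e-01, -8.78145095e-04]), 'contact_force': array([0.16724022, 0.17261849, 0.58724488]), 'wrist_torque': array([-0.00085918,  0.01094821, -0.05792524]), 'width': 0.08566389399152749}
-0.0187
scene {'mtx': array([[362.90018165,   0.        , 251.80299579],
       [  0.        , 362.90018165, 187.13236331],
       [  0.        ,   0.        ,   1.        ]]), 'R': array([[ 0.83883901, -0.54434843,  0.00582295],
       [-0.30053575, -0.47199024, -0.8287964 ],
       [ 0.4539024 ,  0.69347675, -0.55951999]]), 't': array([-0.46552786,  0.26640203,  0.95400264])}
axle [(0.73, [245.9, 214.5])]

[... 353 characters left out ...]

       [  0.        , 389.76190353, 191.45584717],
       [  0.        ,   0.        ,   1.        ]]), 'R': array([[ 0.0285995 , -0.99913385,  0.03022625],
       [-0.99686539, -0.03073998, -0.07290029],
       [ 0.0737663 , -0.02804659, -0.9968811 ]]), 't': array([0.00196683, 0.60274291, 1.05956181])}
axle [(0.89, [252.5, 212.8])]
roller [(0.42, [160.9, 197.9])]
pliers [(0.78, [355.8, 232.7])]
ring_center [(0.62, [355.7, 231.5])]
pliers_grip [(0.66, [347.2, 229.6])]
jar [(0.66, [231.8, 155.2]), (0.64, [106.3, 193.8])]
vial []
gear [(0.43, [230.1, 154.2])]
thumb_screw []
screwdriver [(0.86, [141.6, 157.6]), (0.61, [371.5, 178.4])]
marker [(0.68, [371.8, 179.6]), (0.68, [357.3, 229.6])]
1.2
```

View pics/scene0.png

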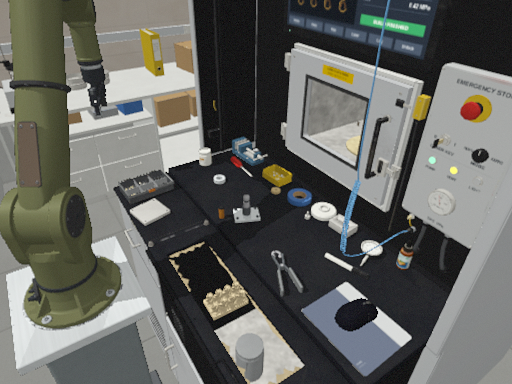

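View pics/top0.png

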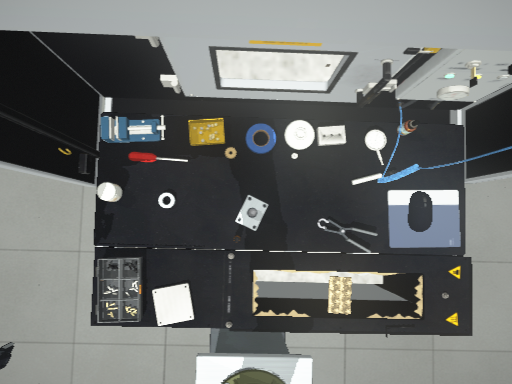

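Run:
```python
import cv2,numpy as np
t=cv2.imread("pics/top0.png");s=cv2.imread("pics/scene0.png")
def z(im,x0,y0,w,h,f): return cv2.resize(im[y0:y0+h,x0:x0+w],None,fx=f,fy=f,interpolation=cv2.INTER_CUBIC)
a=z(t,300,205,90,55,8);cv2.imwrite("pics/z1.png",a)
b=np.hstack([z(t,145,180,45,45,8),z(t,230,190,45,60,8)[:360]]);cv2.imwrite("pics/z2.png",b)
c=z(s,260,240,60,60,8);cv2.imwrite("pics/z3.png",c)
c=z(s,200,165,70,65,8);cv2.imwrite("pics/z4.png",c)
```

```text
(no output)
```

View pics/z1.png

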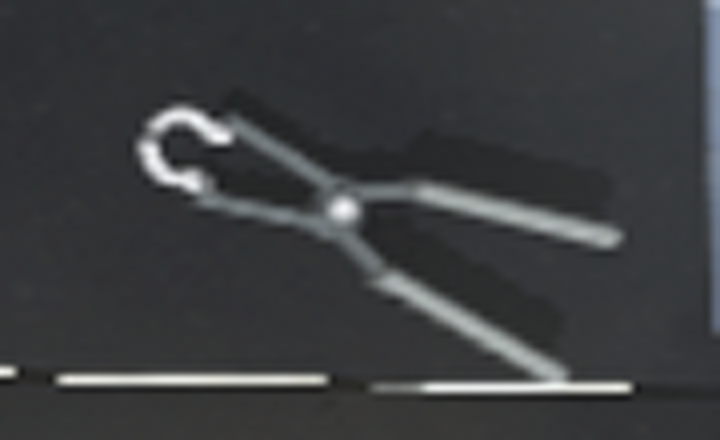

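View pics/z2.png

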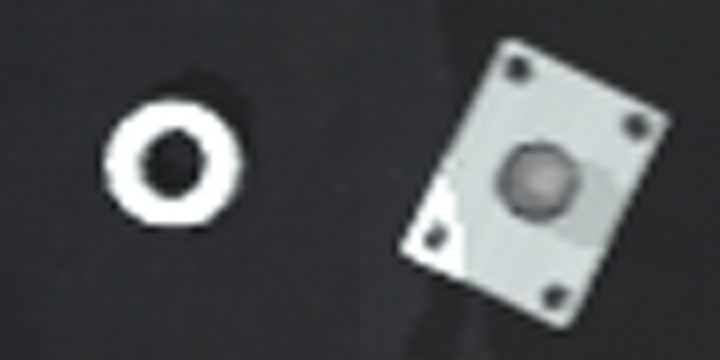

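View pics/z3.png

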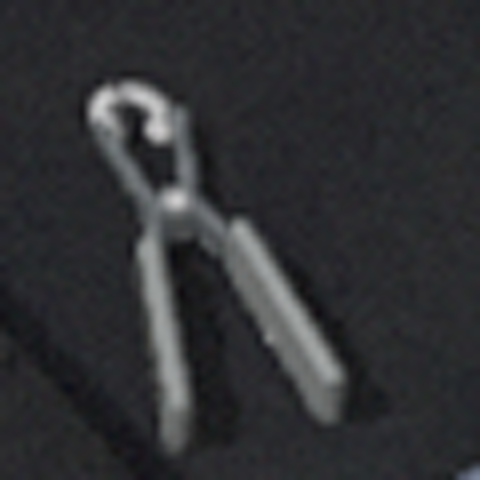

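View pics/z4.png

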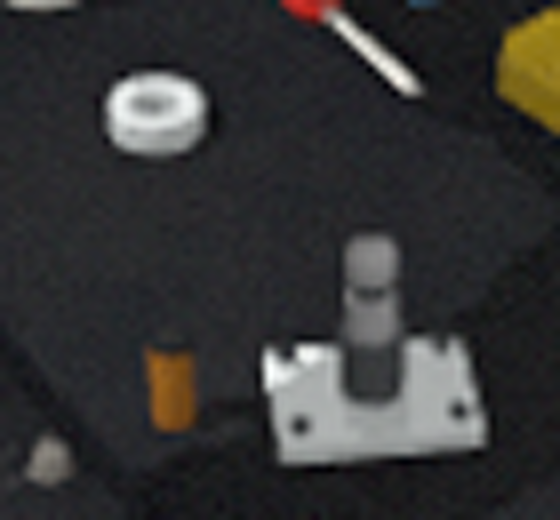

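```bash
cat > h.py <<'E'
import cv2,numpy as np
from scipy.optimize import minimize
from station import vision
C={n:vision.camera_info(n) for n in("scene","top")}
def proj(n,P):
    c=C[n];X=np.atleast_2d(P)@c["R"].T+c["t"];u=X@c["mtx"].T
    return u[:,:2]/u[:,2:]
def ray(n,px,z):
    c=C[n];d=c["R"].T@np.linalg.inv(c["mtx"])@np.array([px[0],px[1],1.]);o=-c["R"].T@c["t"]
    return o+d*(z-o[2])/d[2]
TH=np.linspace(0,2*np.pi,64,endpoint=False)
def circ(r,z): return np.c_[r*np.cos(TH),r*np.sin(TH),0*TH+z]
def place(P,x,y,yaw=0,z=0):
    c,s=np.cos(yaw),np.sin(yaw);return P@np.array([[c,s,0],[-s,c,0],[0,0,1]])+[x,y,z]
S=8
def render(n,hulls,roi,holes=()):
    x0,y0,w,h=roi;m=np.zeros((h*S,w*S),np.uint8)
    f=lambda P:cv2.convexHull((((proj(n,P)-[x0,y0]+.5)*S-.5)*16).round().astype(np.int32))
    for P in hulls: cv2.fillConvexPoly(m,f(P),255,cv2.LINE_AA,4)
    for P in holes: cv2.fillConvexPoly(m,f(P),0,cv2.LINE_AA,4)
    return cv2.resize(m,(w,h),interpolation=cv2.INTER_AREA).astype(float)/255
def fit(fun,x0,step):
    best=None
    x=np.array(x0,float)
    for k in range(3):
        sim=np.vstack([x]+[x+np.eye(len(x))[i]*step[i]/(k+1) for i in range(len(x))])
        r=minimize(fun,x,method="Nelder-Mead",options=dict(initial_simplex=sim,xatol=1e-5,fatol=1e-6));x=r.x
    return r.x,r.fun
def zoom(im,x0,y0,w,h,f): return cv2.resize(im[y0:y0+h,x0:x0+w],None,fx=f,fy=f,interpolation=cv2.INTER_CUBIC)
E
python3 - <<'E'
from h import *
I={n:cv2.imread(f"pics/{n}0.png").astype(float).mean(2) for n in C}
print("roller ray",ray("top",(166.2,200.3),.016),ray("scene",(219.5,178.7),.016))
print("axle",ray("top",(252.3,212.6),.087),ray("scene",(246.3,196),.087))
print("pivot",ray("top",(342.7,231),.012),ray("scene",(282,265.2),.012))
print("ring",ray("top",(322.7,223.4),.002),ray("scene",(276.3,253.8),.002))
print("vial",ray("scene",(221,209.5),.044), ray("top",(237.5,237.5),.044))
def soft(n,roi,lo,hi):
    x,y,w,h=roi;return np.clip((I[n][y:y+h,x:x+w]-lo)/(hi-lo),0,1)
ro=[circ(.022,0),circ(.022,.016)]
for n,roi,hi in(("top",(150,184,34,34),230),("scene",(205,168,30,24),190)):
    o=soft(n,roi,60,hi)
    def cost(p):
        m=render(n,[place(np.vstack(ro),*p[:2])],roi,[place(circ(.0125,.016),*p[:2])]);return ((m-o)**2).sum()
    g=ray(n,(166.2,200.3) if n=="top" else (219.5,178.7),.01)
    print("roller",n,*fit(cost,g[:2],(.004,.004)))
pl=np.array([[a*.042,b*.032,z] for a in(1,-1) for b in(1,-1) for z in(0,.012)])
sh=[np.vstack([circ(.014,.012),circ(.014,.042)]),np.vstack([circ(.01,.042),circ(.01,.081),circ(.006,.087)])]
for n,roi,hi in(("top",(225,185,55,55),150),("scene",(225,185,45,45),130)):
    o=soft(n,roi,60,hi)
    g=ray("top",(252.3,212.6),.087)
    res=[]
    for yaw in (1.05,-.5,.5,-1.05,0,1.57):
        def cost(p):
            q=render(n,[place(pl,*p)],roi); s=render(n,[place(x,*p) for x in sh],roi)
            return (((q-o)**2)*(1-s)).sum()
        x,f=fit(cost,[g[0],g[1],yaw],(.004,.004,.1));res.append((f,*x))
    print("axle",n,min(res))
E
```

```text
roller ray [0.57100489 0.25661245 0.016     ] [0.56695914 0.24280406 0.016     ]
axle [0.54258442 0.01952696 0.087     ] [0.53903622 0.0085828  0.087     ]
pivot [ 0.50002615 -0.23730177  0.012     ] [ 0.5015486  -0.23670131  0.012     ]
ring [ 0.51960719 -0.18279803  0.002     ] [ 0.52095871 -0.18404612  0.002     ]
vial [0.46261901 0.04016765 0.044     ] [0.4753542 0.0561539 0.044    ]
roller top [0.57218237 0.25794729] 9.440430603613995
roller scene [0.57086475 0.25544694] 14.392682764253168
axle top (np.float64(14.63309685258756), np.float64(0.5445098945896247), np.float64(0.019855289796003865), np.float64(-0.4243787325122415))
axle scene (np.float64(14.170319485887397), np.float64(0.5432347477542241), np.float64(0.017144540225107422), np.float64(-0.41896875886345586))
```

Run:
```python
from station import ctrl,get_state
import numpy as np
for p in [(.5715,.2567,.1),(.5715,.2567,.004),(.5439,.0185,.12),(.5439,.0185,.05),(.48,-.29,.1),(.48,-.29,.004),(.505,-.09,.07)]:
    for yaw in (0,np.pi/2,-np.pi/2,np.pi,np.radians(70),np.radians(-110)):
        q=[0,np.cos(yaw/2),np.sin(yaw/2),0]
        r=ctrl.ik(p,q);print(p,round(yaw,2),None if r is None else np.round(r,2))
```

```text
(0.5715, 0.2567, 0.1) 0 [-0.73  0.63  0.45  1.63 -0.32  0.95 -1.73]
(0.5715, 0.2567, 0.1) 1.57 [-0.5   0.59  0.07  1.63 -0.05  0.92 -0.42]
(0.5715, 0.2567, 0.1) -1.57 [-0.06  0.67 -0.68  1.63  0.48  1.02  2.25]
(0.5715, 0.2567, 0.1) 3.14 [-0.29  0.6  -0.28  1.63  0.2   0.94  0.93]
(0.5715, 0.2567, 0.1) 1.22 [-0.55  0.6   0.15  1.63 -0.1   0.92 -0.72]
(0.5715, 0.2567, 0.1) -1.92 [-0.11  0.65 -0.6   1.63  0.41  1.    1.95]
(0.5715, 0.2567, 0.004) 0 [-0.69  0.74  0.39  1.72 -0.39  0.75 -1.68]
(0.5715, 0.2567, 0.004) 1.57 [-0.49  0.71  0.04  1.72 -0.04  0.72 -0.43]
(0.5715, 0.2567, 0.004) -1.57 [-0.08  0.78 -0.65  1.71  0.6   0.86  2.14]
(0.5715, 0.2567, 0.004) 3.14 [-0.3   0.72 -0.27  1.72  0.26  0.74  0.87]
(0.5715, 0.2567, 0.004) 1.22 [-0.52  0.71  0.1   1.72 -0.1   0.72 -0.72]
(0.5715, 0.2567, 0.004) -1.92 [-0.13  0.76 -0.57  1.71  0.53  0.82  1.86]
(0.5439, 0.0185, 0.12) 0 [-0.4   0.5   0.49  1.83 -0.3   0.88 -1.34]
(0.5439, 0.0185, 0.12) 1.57 [-0.23  0.47  0.23  1.83 -0.13  0.86  0.06]
(0.5439, 0.0185, 0.12) -1.57 [ 0.31  0.51 -0.59  1.82  0.35  0.92  2.71]
(0.5439, 0.0185, 0.12) 3
[... 1168 characters left out ...]
(0.48, -0.29, 0.004) -1.57 [-0.11  0.96  1.15  1.91 -1.05  1.04 -1.63]
(0.48, -0.29, 0.004) 3.14 [ 0.54  0.63 -0.07  1.9   0.07  0.61  2.  ]
(0.48, -0.29, 0.004) 1.22 [ 0.13  0.72  0.6   1.91 -0.6   0.71  0.74]
(0.48, -0.29, 0.004) -1.92 [-0.11  0.96  1.15  1.91 -1.05  1.04 -1.97]
(0.505, -0.09, 0.07) 0 [-0.22  0.54  0.52  1.97 -0.39  0.73 -1.04]
(0.505, -0.09, 0.07) 1.57 [-0.03  0.5   0.24  1.97 -0.18  0.7   0.31]
(0.505, -0.09, 0.07) -1.57 [ 0.48  0.52 -0.52  1.96  0.37  0.75  2.89]
(0.505, -0.09, 0.07) 3.14 [ 0.19  0.48 -0.09  1.96  0.07  0.7   1.63]
(0.505, -0.09, 0.07) 1.22 [-0.08  0.5   0.3   1.97 -0.23  0.7   0.01]
(0.505, -0.09, 0.07) -1.92 [ 0.42  0.51 -0.42  1.96  0.3   0.73  2.61]
```

```bash
cat >> h.py <<'E'
def Q(yaw): return [0,float(np.cos(yaw/2)),float(np.sin(yaw/2)),0]
def st(tag=""):
    from station import get_state
    s=get_state();print(tag,"t%.2f"%s["time"],"tcp",s["tcp_pos"].round(4),"F",s["contact_force"].round(1),"M",s["wrist_torque"].round(2),"w%.4f"%s["width"]);return s
E
python3 - <<'E'
from h import *
from station import ctrl
X=(.5715,.2567)
ctrl.movep([*X,.12],Q(2.76));st()
ctrl.movel([*X,.005],max_speed=.12);st()
print(ctrl.pinch_z)
ctrl.close_gripper(40);st("closed");print(ctrl.pinch_z)
ctrl.movel([*X,.12],max_speed=.12);st()
for n in C: cv2.imwrite(f"pics/{n}1.png",vision.grab_frame(n)[0])
E
python3 - <<'E'
from h import *
p=proj("top",[[.5715,.2567,.13]])[0].astype(int);q=proj("scene",[[.5715,.2567,.13]])[0].astype(int)
cv2.imwrite("pics/z5.png",np.hstack([zoom(cv2.imread(f"pics/{n}1.png"),a[0]-30,a[1]-30,60,60,6) for n,a in(("top",p),("scene",q))]))
E
```

```text
t2.83 tcp [0.5707 0.2587 0.1203] F [ 0.2  0.1 -0.6] M [-0.02 -0.01  0.02] w0.0856
 t3.93 tcp [0.572  0.257  0.0057] F [ 0.7 -0.7  0.2] M [ 0.02 -0.03  0.02] w0.0855
-0.0187
closed t4.70 tcp [0.5715 0.2567 0.005 ] F [ 0.1 -0.4  0.3] M [ 0.05 -0.02 -0.01] w-0.0001
-0.0187
 t5.81 tcp [0.571  0.2564 0.1192] F [0.  0.6 0.2] M [-0.   -0.02  0.  ] w0.0001
```

View pics/z5.png

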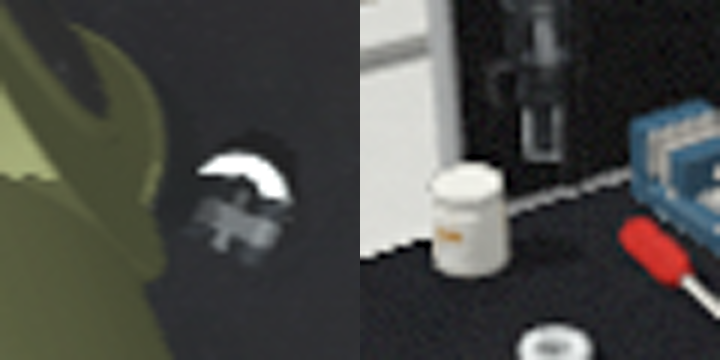

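Run:
```python
from h import *
for k in (0,1):
    I=cv2.imread(f"pics/scene{k}.png").astype(float).mean(2)
    n="scene";roi=(205,168,30,24)
    x,y,w,h=roi;o=np.clip((I[y:y+h,x:x+w]-60)/130,0,1)
    def cost(p):
        m=render(n,[place(np.vstack([circ(.022,0),circ(.022,.016)]),*p[:2])],roi,[place(circ(.0125,.016),*p[:2])]);return ((m-o)**2).sum()
    print(k,fit(cost,(.571,.2554),(.004,.004)))
p=proj("scene",[.571,.2564,.12])[0];print(p)
a=cv2.imread("pics/scene1.png");cv2.imwrite("pics/z6.png",zoom(a,170,90,100,110,5))
```

```text
0 (array([0.57086632, 0.2553871 ]), np.float64(14.392563283580051))
1 (array([0.57088979, 0.25536904]), np.float64(14.504341752944363))
[217.42133623 152.68086419]
```

View pics/z6.png

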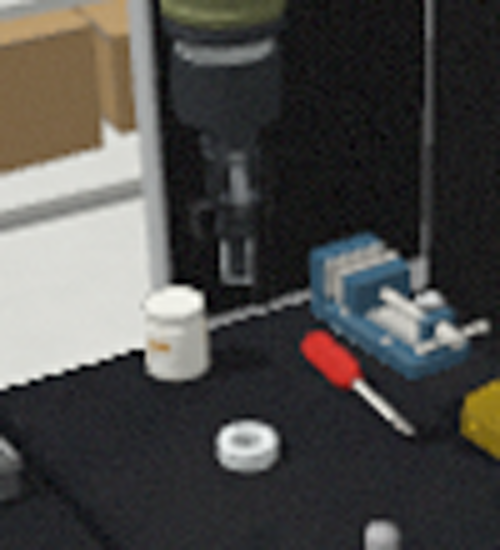

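Run:
```python
from h import *
st()
im,d=vision.grab_frame("scene")
c=C["scene"];K=c["mtx"]
v,u=np.mgrid[130:165,205:232]
z=d[130:165,205:232]
X=np.stack([(u-K[0,2])/K[0,0]*z,(v-K[1,2])/K[1,1]*z,z],-1).reshape(-1,3)
W=(X-c["t"])@c["R"]
m=(np.hypot(W[:,0]-.571,W[:,1]-.2564)<.04)&(z.ravel()>0)
W=W[m];U=np.c_[u.ravel(),v.ravel()][m]
i=np.argsort(W[:,2])[:25]
print(np.c_[U[i],W[i].round(4)])
im,d=vision.grab_frame("top")
```

```text
t5.91 tcp [0.571  0.2564 0.119 ] F [-0.3 -0.2 -0.6] M [ 0.04 -0.    0.07] w-0.0003
[[2.190e+02 1.460e+02 5.757e-01 2.503e-01 1.487e-01]
 [2.150e+02 1.460e+02 5.623e-01 2.556e-01 1.501e-01]
 [2.160e+02 1.460e+02 5.644e-01 2.518e-01 1.512e-01]
 [2.170e+02 1.460e+02 5.666e-01 2.482e-01 1.522e-01]
 [2.180e+02 1.460e+02 5.687e-01 2.446e-01 1.532e-01]
 [2.140e+02 1.460e+02 5.563e-01 2.515e-01 1.536e-01]
 [2.150e+02 1.450e+02 5.610e-01 2.526e-01 1.558e-01]
 [2.190e+02 1.450e+02 5.728e-01 2.443e-01 1.562e-01]
 [2.180e+02 1.450e+02 5.691e-01 2.450e-01 1.569e-01]
 [2.140e+02 1.450e+02 5.562e-01 2.508e-01 1.579e-01]
 [2.170e+02 1.450e+02 5.635e-01 2.417e-01 1.599e-01]
 [2.160e+02 1.450e+02 5.600e-01 2.426e-01 1.605e-01]
 [2.140e+02 1.440e+02 5.574e-01 2.528e-01 1.607e-01]
 [2.190e+02 1.440e+02 5.715e-01 2.414e-01 1.618e-01]
 [2.150e+02 1.440e+02 5.592e-01 2.486e-01 1.620e-01]
 [2.190e+02 1.430e+02 5.746e-01 2.470e-01 1.625e-01]
 [2.170e+02 1.440e+02 5.646e-01 2.434e-01 1.628e-01]
 [2.180e+02 1.440e+02 5.675e-01 2.414e-01 1.628e-01]
 [2.160e+02 1.440e+02 5.612e-01 2.447e-01 1.631e-01]
 [2.140e+02 1.430e+02 5.576e-01 2.527e-01 1.646e-01]
 [2.170e+02 1.430e+02 5.647e-01 2.433e-01 1.667e-01]
 [2.140e+02 1.420e+02 5.590e-01 2.552e-01 1.672e-01]
 [2.160e+02 1.430e+02 5.608e-01 2.434e-01 1.678e-01]
 [2.190e+02 1.420e+02 5.731e-01 2.438e-01 1.682e-01]
 [2.180e+02 1.430e+02 5.663e-01 2.388e-01 1.683e-01]]
```

Run:
```python
from h import *
from station import ctrl,get_state
ctrl.movel([.5,.2,.05],max_speed=.2);ctrl.movel([.5,.2,.005],max_speed=.08)
z=.005;st()
f0=get_state()["contact_force"][2]
while z>-.032:
    z-=.0015
    ctrl.movel([.5,.2,z],max_speed=.03)
    s=get_state()
    if abs(s["contact_force"][2])>5: break
st("stop %.4f"%z)
ctrl.movel([.5,.2,.01],max_speed=.1);st()
```

```text
t7.44 tcp [0.5003 0.2002 0.0052] F [-0.5 -0.1  0.4] M [0.05 0.02 0.  ] w-0.0002
stop -0.0325 t13.69 tcp [ 0.5     0.2    -0.0326] F [0.5 1.1 1.8] M [-0.01 -0.01  0.03] w-0.0002
 t14.27 tcp [0.5    0.1999 0.0099] F [ 0.  -0.2 -0.5] M [-0.01  0.02  0.02] w0.0001
```

Run:
```python
from h import *
st()
for n in C:
    im,d=vision.grab_frame(n);cv2.imwrite(f"pics/{n}2.png",im);np.save(f"pics/{n}2.npy",d)
    p=proj(n,[[.5,.2,.01],[.5,.2,.04],[.5,.2,0]]);print(n,p)
    a=p[0].astype(int);cv2.imwrite(f"pics/z7{n}.png",zoom(im,a[0]-40,a[1]-40,80,80,7))
```

```text
t14.27 tcp [0.5    0.1999 0.0099] F [ 0.  -0.2 -0.5] M [-0.01  0.02  0.02] w0.0001
scene [[209.01903829 190.84631575]
 [208.51431626 183.93890157]
 [209.18442567 193.10973801]]
top [[185.98437078 226.59038355]
 [184.44018643 226.77910237]
 [186.48028313 226.5297768 ]]
```

View pics/z7scene.png

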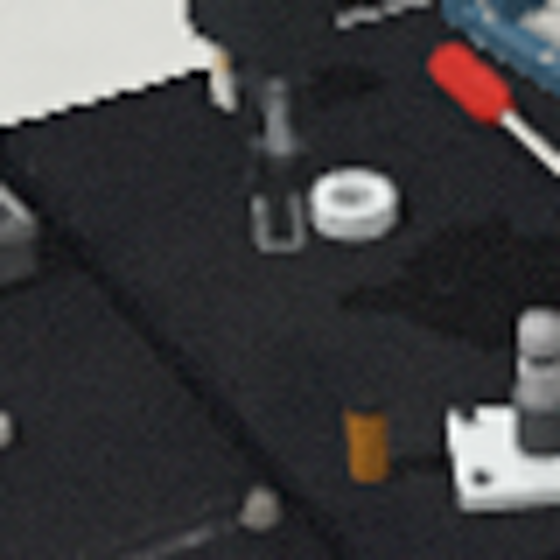

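View pics/z7top.png

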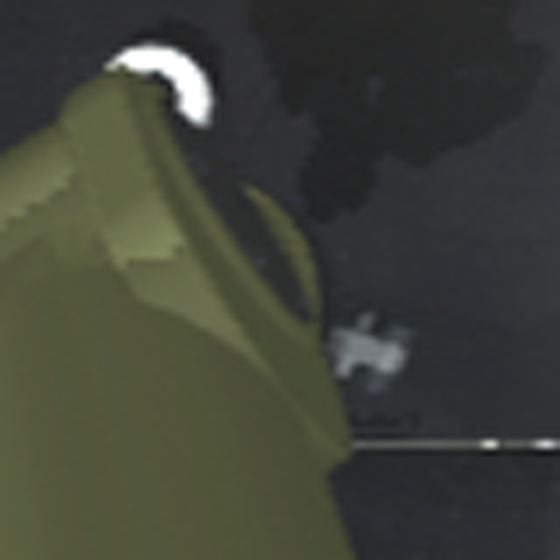

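Run:
```python
from h import *
for n,(r0,r1,c0,c1) in(("scene",(170,192,203,215)),("top",(218,236,180,206))):
    d=np.load(f"pics/{n}2.npy");c=C[n];K=c["mtx"]
    v,u=np.mgrid[r0:r1,c0:c1];z=d[r0:r1,c0:c1]
    X=np.stack([(u-K[0,2])/K[0,0]*z,(v-K[1,2])/K[1,1]*z,z],-1)
    W=(X-c["t"])@c["R"]
    print(n);print((W[...,2]*1000).round(0).astype(int))
    if n=="scene":
        print((W[12:16,:,:2]*1000).round(0).astype(int).tolist())
```

```text
scene
[[112 110 134 134 133 134 132 132 133 107  -4  -4]
 [107 107 130 130 133 132 131 131 131 130  -2   0]
 [ -5 103 129 130 128 127 126 126 126 127  -4  -3]
 [ -3  92 124 125 123 127 125 121 124 121  -4  -2]
 [ -5  79 119 117 116 117 116 116 115  -3  -5  -3]
 [ -2  88 110 110 109 111 108 107 108  -2  -4  -4]
 [ -7  -5 105 100 102  95  93  94  96  88  -6  -3]
 [ -2  -3  95  95  90  90  90  91  88  -5  -3  12]
 [ -2  -6  87  88  74  74  75  74  68  -5  11  10]
 [ -6  -5  69  71  72  68  72  71  68  -3  10  15]
 [ -2  -3  66  62  66  66  65  66  59  -4  -6  10]
 [ -5  -6  60  60  61  61  60  62  59  -5  -3   8]
 [ -4  -3  54  53  57  59  58  55  51  -2  -2   0]
 [  0  -5  45  56  54  51  52  54  46  -3  -2  -2]
 [ -4  -4   0  45  49  52  48  49  45  -3  -4  -2]
 [ -5  -4  -2  40  42  40  41  39  -1  -4  -6  -5]
 [ -4  -3  -4  -3  -4  -3  -3  -5  -3  -3  -3  -4]
 [ -5  -2  -3  -1  -3  -3  -2  -2  -6   2  -3  -2]
 [ -4  -3  -3  -4  -7  -4  -3  -1  -4  -2  -2  -6]
 [ -2  -3  -3  -3  -1  -4  -7  -3  -3  -5  -2  -3]
 [ -6   0  -3  -4  -5  -5  -4  -3   1   0  -4  -2]
 [ -3  -2  -3  -5  -2  
[... 2348 characters left out ...]
 -6   -4    0   -3   -1]
 [ 465  459  448  436  428  430  426  417  412  403  384  198  184  164
   156  152  124  127  128  129 1100  113   -1    3   -2   -1]
 [ 473  462  455  444  435  428  424  422  414  403  391  195  179  159
   159  154  131  130  124  132  133  136  135  131    1    2]
 [ 479  472  460  450  438  431  425  421  419  409  398  193  174  152
   148  149  143  129  128  131  136  132  136  134  134   -3]
 [ 480  475  468  458  448  437  429  422  417  412  406  183  162  149
   149  148  143  143  144  133  135  134  134  137  129    1]
 [ 480  478  474  463  452  443  434  425  414  411  403  172  153  152
   148  147  142  141  138  138  137  135  137  133    0    3]]
```

Run:
```python
from h import *
from station import ctrl,get_state
X=(.5715,.2567)
ctrl.movel([.5,.2,.03],max_speed=.15)
ctrl.ungrasp()
ctrl.movel([*X,.03],max_speed=.2)
ctrl.movel([*X,-.025],max_speed=.12);st()
ctrl.movel([*X,-.036],max_speed=.05);st()
ctrl.close_gripper(40);s=st("closed")
if s["width"]>.03:
    ctrl.movel([*X,.05],max_speed=.15);st()
    ctrl.movel([.5615,.15,.05],max_speed=.2)
for n in C: cv2.imwrite(f"pics/{n}3.png",vision.grab_frame(n)[0])
p=get_state()["tcp_pos"]+[0,0,.03]
A=[]
for n in C:
    a=proj(n,[p])[0].astype(int);A.append(zoom(cv2.imread(f"pics/{n}3.png"),a[0]-30,a[1]-30,60,60,6))
cv2.imwrite("pics/z8.png",np.hstack(A))
```

```text
t16.65 tcp [ 0.5715  0.2565 -0.0247] F [-0.6  0.   0.2] M [ 0.04  0.01 -0.  ] w0.0855
 t17.02 tcp [ 0.5713  0.2566 -0.0362] F [-0.3  0.4  0.2] M [-0.03  0.02  0.01] w0.0852
closed t17.49 tcp [ 0.5725  0.2571 -0.0343] F [-2.  -0.3 11.5] M [-0.38  0.42 -0.03] w0.0424
 t18.22 tcp [0.5709 0.2563 0.0492] F [ 0.4 -0.6 -1.6] M [-0.03  0.04  0.01] w0.0419
```

View pics/z8.png

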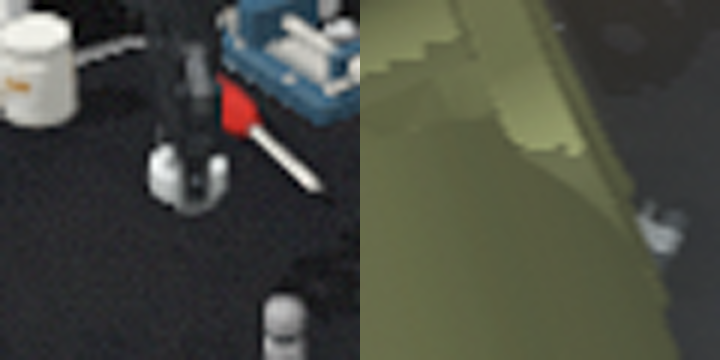

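Run:
```python
from h import *
from station import ctrl,get_state
A=(.5438,.0185)
ctrl.movel([.5538,.10,.07],max_speed=.2)
ctrl.movel([*A,.066],max_speed=.2);s=st()
ctrl.pause(.2);s=st()
for n in C: cv2.imwrite(f"pics/{n}4.png",vision.grab_frame(n)[0])
out=[]
for n in C:
    im=cv2.imread(f"pics/{n}4.png");a=proj(n,[[*A,.09]])[0].astype(int)
    f=8;z=zoom(im,a[0]-22,a[1]-30,44,60,f)
    for P,col in((circ(.022,.101),(0,255,0)),(circ(.022,.117),(0,255,0)),(circ(.010,.081),(0,0,255)),(circ(.014,.042),(0,0,255))):
        q=(proj(n,place(P,*A))-[a[0]-22,a[1]-30]+.5)*f
        cv2.polylines(z,[q.round().astype(np.int32)],True,col,1)
    out.append(z)
cv2.imwrite("pics/z9.png",np.hstack(out))
```

```text
t19.98 tcp [0.5439 0.0197 0.0658] F [-0.1  0.3 -0.5] M [-0.01  0.04 -0.04] w0.0421
 t20.18 tcp [0.544  0.0203 0.066 ] F [-0.6 -0.4 -0.8] M [ 0.01 -0.    0.02] w0.0419
```

View pics/z9.png

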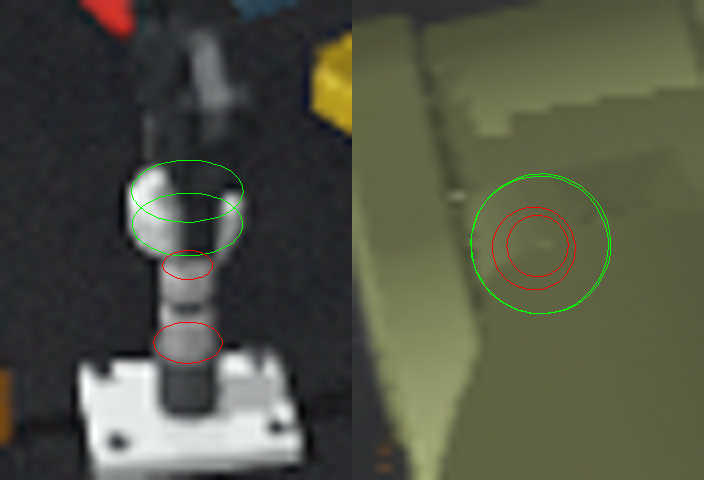

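Run:
```python
from h import *
from station import ctrl,get_state
A=(.5438,.0185)
for i in range(4): ctrl.pause(.05);st()
for z in (.05,.04,.03,.022,.015):
    ctrl.movel([*A,z],max_speed=.06);s=st()
    if np.linalg.norm(s["contact_force"])>8: print("contact");break
cv2.imwrite("pics/scene5.png",vision.grab_frame("scene")[0])
a=proj("scene",[[*A,.06]])[0].astype(int)
cv2.imwrite("pics/z10.png",zoom(cv2.imread("pics/scene5.png"),a[0]-30,a[1]-30,60,60,8))
```

```text
t20.33 tcp [0.5439 0.0194 0.066 ] F [ 0.5 -0.1 -0.8] M [-0.02 -0.04  0.03] w0.0426
 t20.38 tcp [0.5439 0.0192 0.066 ] F [ 0.6 -0.2 -1. ] M [0.01 0.01 0.03] w0.0421
 t20.43 tcp [0.5439 0.019  0.066 ] F [-0.3 -0.3 -1.8] M [-0.08  0.03 -0.04] w0.0421
 t20.48 tcp [0.5438 0.0188 0.066 ] F [ 0.4 -0.6 -1.2] M [-0.05  0.04  0.01] w0.0418
 t20.90 tcp [0.5433 0.0185 0.0494] F [ 1.3 -0.2 -1.6] M [-0.02 -0.   -0.05] w0.0421
 t21.22 tcp [0.5434 0.0185 0.0396] F [ 0.2 -1.  -1.2] M [-0.02  0.01 -0.02] w0.0423
 t21.53 tcp [0.5434 0.0185 0.0295] F [ 0.1 -0.1 -1.2] M [-0.04 -0.02 -0.02] w0.0422
 t21.82 tcp [0.5434 0.0185 0.0215] F [-0.3  0.1 -1.8] M [-0.02 -0.   -0.03] w0.0418
 t22.08 tcp [0.5435 0.0185 0.0146] F [-1.1  0.4 -0.2] M [-0.02 -0.04 -0.01] w0.0417
```

View pics/z10.png

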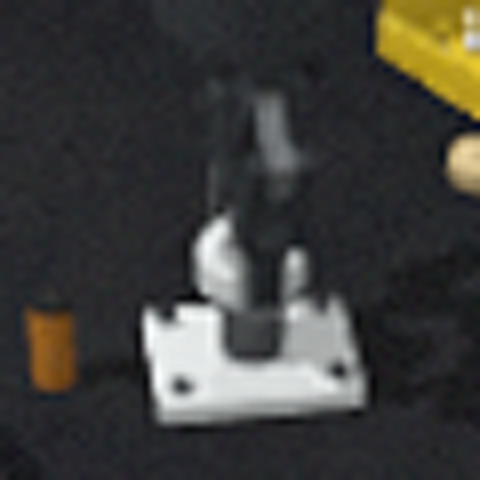

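Run:
```python
from h import *
from station import ctrl,get_state
A=(.5438,.0185)
z=.0125
while z>.003:
    z-=.001
    ctrl.movel([*A,z],max_speed=.04);s=get_state()
    if s["contact_force"][2]>4: break
st("z%.4f"%z)
ctrl.ungrasp();st("open")
ctrl.movel([*A,.075],max_speed=.15);st()
cv2.imwrite("pics/scene6.png",vision.grab_frame("scene")[0])
ctrl.movel([.48,-.12,.075],max_speed=.25);st()
for n in C: cv2.imwrite(f"pics/{n}7.png",vision.grab_frame(n)[0])
out=[]
for n in C:
    a=proj(n,[[*A,.05]])[0].astype(int)
    out.append(zoom(cv2.imread(f"pics/{n}7.png"),a[0]-25,a[1]-30,50,60,8))
cv2.imwrite("pics/z11.png",np.hstack(out))
```

```text
z0.0065 t23.63 tcp [0.544  0.0185 0.0075] F [-2.8 -0.  11.7] M [ 0.06  0.68 -0.  ] w0.0418
open t24.13 tcp [0.5437 0.0185 0.0063] F [ 0.7 -0.8 -0.1] M [ 0.   -0.02 -0.05] w0.0851
 t24.74 tcp [0.5435 0.0183 0.0746] F [-0.2  0.2 -0.1] M [ 0.01  0.02 -0.03] w0.0855
 t25.55 tcp [ 0.4805 -0.1188  0.0747] F [1.2 0.9 0.3] M [-0.02  0.   -0.  ] w0.0856
```

View pics/z11.png

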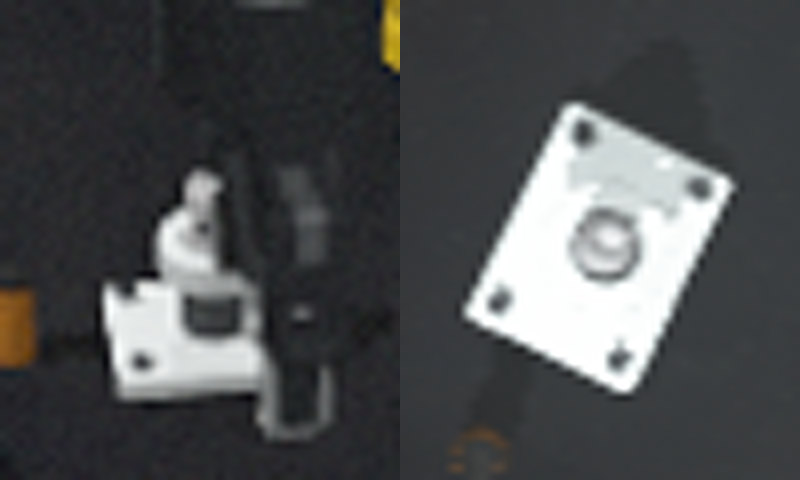

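View pics/top7.png

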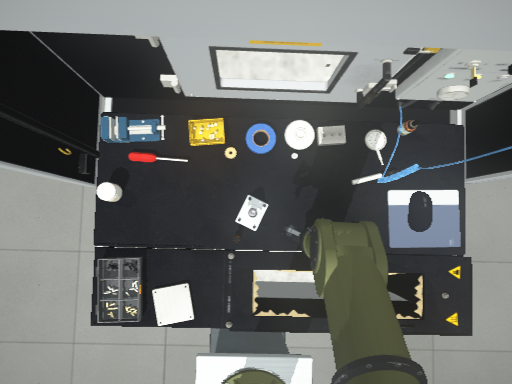

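```bash
cat > pl.py <<'E'
from h import *
def handle(s):
    f=lambda x:.025+(-.058-x)*.137
    return np.array([[x,s*(f(x)-t),z] for x in(-.095,-.021) for t in(0,.008) for z in(0,.024)])
piv=np.vstack([circ(.006,0),circ(.006,.012)])
def hull(s): # rough arms
    return None
def model(n,p,roi):
    x,y,a=p
    G=[place(handle(1),x,y,a),place(handle(-1),x,y,a)]
    return render(n,G,roi)
def ringm(n,p,roi):
    x,y,a=p
    r=circ(.0125,.002)+[.058,0,0];h=circ(.009,.002)+[.058,0,0]
    g=np.array([[.058,.006,.002],[.044,.008,.002],[.044,-.008,.002],[.058,-.006,.002]])
    return render(n,[place(r,*p)],roi,[place(h,*p),place(g,*p)])
E
python3 - <<'E'
from pl import *
I={n:cv2.imread(f"pics/{n}0.png").astype(float).mean(2) for n in C}
v={}
for n,roi,lo,hi in(("top",(312,212,74,42),70,160),("scene",(265,245,42,55),60,150)):
    x,y,w,h=roi;o=np.clip((I[n][y:y+h,x:x+w]-lo)/(hi-lo),0,1)
    if n=="top": o[251-y-0:,:][:,:]*=0   # white gap line
    def cost(p):
        m=np.maximum(model(n,p,roi),ringm(n,p,roi));return (((m-o)**2)).sum()
    best=min((fit(cost,[.50+dx,-.237+dy,a],(.004,.004,.06))[::-1] for a in(1.15,1.25,1.35) for dx in (0,.004) for dy in(0,.004)),key=lambda r:r[0])
    p=best[1];print(n,best)
    R=place(np.array([[.058,0,.002],[-.058,0,.012],[0,0,.012]]),*p);print(R)
    f=8;z=zoom(cv2.imread(f"pics/{n}0.png"),x,y,w,h,f)
    for G in(handle(1),handle(-1),piv,circ(.0125,.002)+[.058,0,0],circ(.009,.002)+[.058,0,0]):
        q=((proj(n,place(G,*p))-[x,y]+.5)*f).astype(np.int32);cv2.polylines(z,[cv2.convexHull(q)],True,(0,255,0),1)
    cv2.imwrite(f"pics/pf_{n}.png",z)
E
```

```text
top (np.float64(100.73368111030422), array([ 0.5009209 , -0.23521664,  1.2196852 ]))
[[ 0.5208695  -0.18075516  0.002     ]
 [ 0.4809723  -0.28967813  0.012     ]
 [ 0.5009209  -0.23521664  0.012     ]]
scene (np.float64(119.87847110085863), array([ 0.50127536, -0.23470231,  1.19577476]))
[[ 0.52252033 -0.18073332  0.002     ]
 [ 0.48003039 -0.28867129  0.012     ]
 [ 0.50127536 -0.23470231  0.012     ]]
```

View pics/pf_top.png

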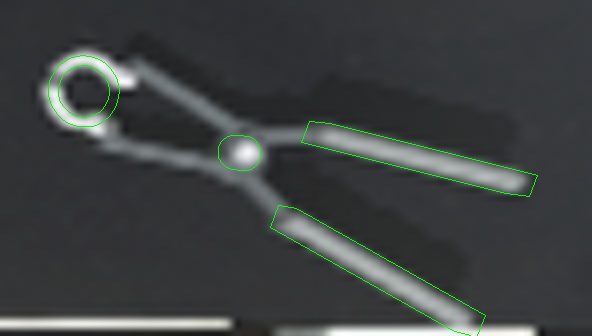

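View pics/pf_scene.png

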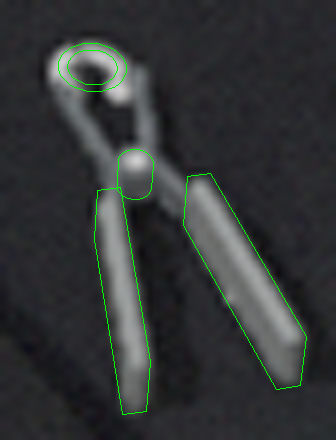

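Run:
```python
from h import *
from station import ctrl,get_state
G=(.4805,-.2892);yaw=1.208
ctrl.movep([*G,.05],Q(yaw));ctrl.pause(.15);st()
ctrl.movel([*G,-.015],max_speed=.12)
ctrl.movel([*G,-.031],max_speed=.05);st()
ctrl.close_gripper(60);st("closed");ctrl.pause(.3);st()
for n in C: cv2.imwrite(f"pics/{n}8.png",vision.grab_frame(n)[0])
cv2.imwrite("pics/z12.png",np.hstack([zoom(cv2.imread("pics/top8.png"),300,205,50,50,7),zoom(cv2.imread("pics/scene8.png"),255,235,55,50,7)]))
```

```text
t26.68 tcp [ 0.4812 -0.2874  0.0501] F [ 0.   0.2 -0.7] M [-0.   -0.03  0.02] w0.0853
 t27.83 tcp [ 0.4803 -0.2891 -0.0313] F [-0.4  0.8  0.5] M [0.01 0.03 0.05] w0.0854
closed t28.38 tcp [ 0.4816 -0.2902 -0.0293] F [-1.8  0.2 12.6] M [ 0.09  0.23 -0.05] w0.0292
 t28.68 tcp [ 0.4816 -0.2902 -0.0293] F [-1.9  0.3 13.2] M [0.11 0.32 0.05] w0.0291
```

View pics/z12.png

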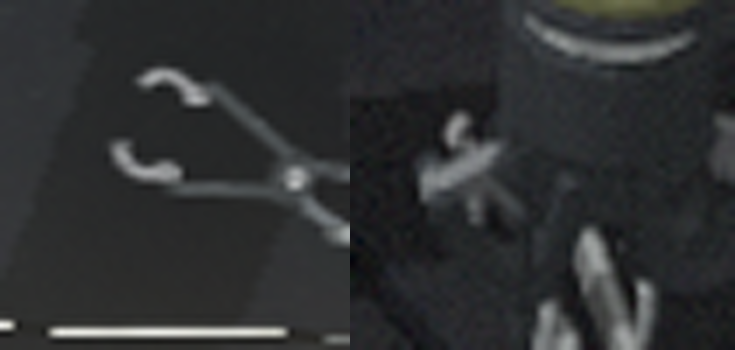

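Run:
```python
from h import *
from station import ctrl,get_state
G=(.4816,-.2902)
ctrl.movel([*G,.071],max_speed=.12);ctrl.pause(.3);st()
for n in C:
    im,d=vision.grab_frame(n);cv2.imwrite(f"pics/{n}9.png",im);np.save(f"pics/{n}9.npy",d)
cv2.imwrite("pics/z13.png",np.hstack([zoom(cv2.imread("pics/top9.png"),300,200,55,60,7),zoom(cv2.imread("pics/scene9.png"),255,205,55,60,7)]))
```

```text
t30.08 tcp [ 0.4814 -0.2901  0.0705] F [-0.4  0.7 -1.9] M [-0.1  -0.02 -0.03] w0.0295
```

View pics/z13.png

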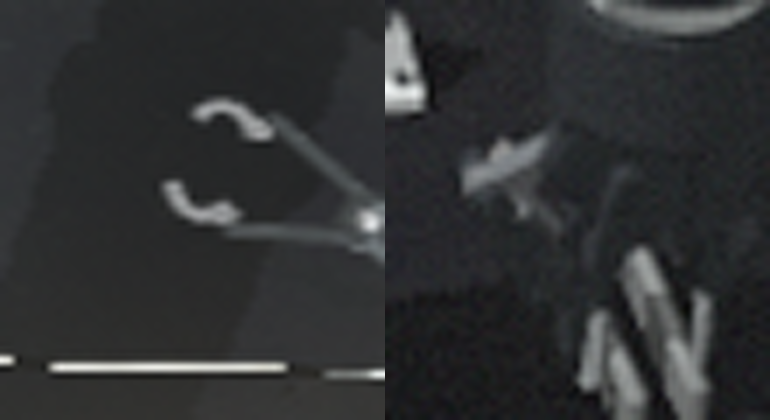

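```bash
cat > rc.py <<'E'
from h import *
def rc(img,dep,x0,y0,w,h,lo,zr,n="top",lim=None):
    g=img.astype(float).mean(2);m=np.zeros(g.shape,np.uint8);m[y0:y0+h,x0:x0+w]=(g[y0:y0+h,x0:x0+w]>lo)
    k,lab,stt,cen=cv2.connectedComponentsWithStats(m)
    c=C[n];K=c["mtx"]
    for i in range(1,k):
        if stt[i,4]<6: continue
        v,u=np.nonzero(lab==i);wgt=g[v,u]-lo+5
        z=dep[v,u];X=np.stack([(u-K[0,2])/K[0,0]*z,(v-K[1,2])/K[1,1]*z,z],-1);W=(X-c["t"])@c["R"]
        cw=(np.c_[u,v]*wgt[:,None]).sum(0)/wgt.sum()
        print(stt[i],"c",cw.round(2),"ray",ray(n,cw,zr).round(4),"depthz med",np.median(W[:,2]).round(4),"q",np.quantile(W[:,2],[.2,.8]).round(3))
E
python3 - <<'E'
from rc import *
rc(cv2.imread("pics/top9.png"),np.load("pics/top9.npy"),318,208,22,28,75,.102)
rc(cv2.imread("pics/top9.png"),np.load("pics/top9.npy"),340,210,15,28,85,.112)
d=np.load("pics/top9.npy");c=C["top"];K=c["mtx"]
v,u=np.mgrid[212:240,320:356];z=d[212:240,320:356]
X=np.stack([(u-K[0,2])/K[0,0]*z,(v-K[1,2])/K[1,1]*z,z],-1);W=(X-c["t"])@c["R"]
print((W[...,2]*1000).round().astype(int).tolist().__str__().replace("], [","\n"))
E
```

```text
[327 214  13   6  35] c [333.5  216.41] ray [ 0.5386 -0.1892  0.102 ] depthz med 0.102 q [0.08  0.105]
[323 226  17   8  49] c [328.57 229.39] ray [ 0.505 -0.177  0.102] depthz med 0.104 q [0.1   0.112]
[350 229   5   8  29] c [352.61 231.7 ] ray [ 0.501  -0.2363  0.112 ] depthz med 0.115 q [0.113 0.117]
[[3, -7, 0, 2, 3, -2, -1, -1, -5, -1, -1, 1, -1, -4, -3, 0, 0, -4, 0, -2, 0, 4, -2, 2, -3, 1, -2, -2, 0, -2, 1, 1, 0, -1, -2, -3
0, 2, -3, 0, 1, 1, 0, -2, -4, -3, -1, -1, 2, 0, 3, 1, -2, 1, -2, 0, 1, 2, 2, 0, 2, 0, 0, 1, -2, -4, -3, 1, 1, 0, 0, -3
-1, -1, 1, -2, 1, 0, 2, 1, 0, 1, 100, 107, 104, 104, 3, 3, -1, 0, -1, 1, 3, -1, 1, -1, 0, 0, 1, 3, -2, -1, 0, 0, -3, -3, 0, -1
2, -2, -1, 3, 1, -2, -2, 0, -2, 102, 104, 105, 101, 104, 104, 100, 1, -1, 1, 1, -1, -1, -1, 0, 1, -2, -2, 2, -4, 1, -1, 0, -2, -1, 2, -2
-3, -1, -4, 0, -2, 0, -1, -1, 100, 100, 0, 2, -1, 101, 101, 104, 1, -1, 1, 113, 114, -2, -2, 2, -2, -2, 4, -1, -4, 0, 0, 0, 2, 1, 2, 4
1, -4, 2, 1, 1, -1, 1, -2, -2, 0, 1, -2, -1, 3, 3, 101, 101, 108, 110, 113, 114, 113, -1, 3, 1, -5, 3, 0, 3, 1, -1, -3, -1, 0, 0, -1
4, 3, -2, 0, -
[... 2271 characters left out ...]
, 111, 113, 110, 1100, 114, 112, 117, 115, 114, 115, 1
2, -1, 2, -2, 1, -1, 1, -1, 4, -2, 0, -3, 3, 3, -2, -1, -1, -3, 1, -1, -1, -2, 1, -2, 2, -1, -5, -1, -1, 1, 108, 110, 111, 117, 113, 114
-3, 1, 0, 0, -2, -1, 3, 5, 0, 0, 4, -3, 1, -2, 0, 3, -2, -3, -2, -1, 2, -2, -1, -6, 0, 1, -3, 0, 0, -1, 0, 3, -1, 108, 117, 114
0, 2, -3, -1, 0, -3, -3, 2, 0, 4, -5, 2, -2, -2, -2, -5, -1, 1, 0, 0, 0, 3, -2, -1, -3, 2, -3, 2, 0, -1, -3, -1, 3, 0, -4, 116
-3, 1100, 1, 0, -1, 1, 2, -1, -2, 2, 1, -2, -2, 1, -4, -1, -2, -2, 1, 2, 6, 0, -1, -2, 2, -2, 1, -3, 1, 2, -1, -1, 0, -3, 1, 0
1, -2, 1, -3, -1, 0, 1, -3, -1, -2, 0, -1, 0, -4, -3, 0, 0, 0, 0, 1, -2, -3, -1, 1, -2, -2, -1, 0, 2, -2, 0, -2, 0, 1, 1, -2]]
```

```bash
cat > ring.py <<'E'
from h import *
A=lambda a:np.c_[np.cos(a),np.sin(a)]
def rmod(n,p,roi,z,ri=.009,ro=.0128,a0=.08,a1=2.3):
    # p: ring centre x,y, yaw, s (half rotation about pivot 58mm behind)
    x,y,yaw,s=p;x0,y0,w,h=roi;m=np.zeros((h*S,w*S),np.uint8)
    for sg in(1,-1):
        a=np.linspace(a0,a1,30)
        P=np.vstack([ro*A(a),ri*A(a)[::-1]])+[.058,0];P[:,1]*=sg
        c,q=np.cos(sg*s),np.sin(sg*s);P=P@np.array([[c,q],[-q,c]])-[.058,0]
        P=place(np.c_[P,np.full(len(P),z)],x,y,yaw)
        f=(((proj(n,P)-[x0,y0]+.5)*S-.5)*16).round().astype(np.int32)
        cv2.fillPoly(m,[f],255,cv2.LINE_AA,4)
    return cv2.resize(m,(w,h),interpolation=cv2.INTER_AREA).astype(float)/255
def rfit(img,roi,z,p0,n="top",lo=75,hi=150,fs=None,ov=None):
    x,y,w,h=roi;g=img.astype(float).mean(2)[y:y+h,x:x+w];o=np.clip((g-lo)/(hi-lo),0,1)
    def cost(v):
        p=v[:4] if fs is None else (*v[:3],fs)
        return ((rmod(n,p,roi,z)-o)**2).sum()
    v,f=fit(cost,p0,(.003,.003,.1,.03)[:len(p0)])
    if ov:
        F=10;im=zoom(img,x,y,w,h,F);m=cv2.resize(rmod(n,v if fs is None else (*v,fs),roi,z),None,fx=F,fy=F)
        cs,_=cv2.findContours((m>.5).astype(np.uint8),cv2.RETR_LIST,cv2.CHAIN_APPROX_NONE);cv2.drawContours(im,cs,-1,(0,255,0),1);cv2.imwrite(ov,im)
    return v,f
E
python3 - <<'E'
from ring import *
print(rfit(cv2.imread("pics/top0.png"),(310,212,26,22),.004,(.5205,-.182,1.2),fs=0.,lo=80,hi=220,ov="pics/r0.png"))
print(rfit(cv2.imread("pics/top9.png"),(317,208,26,28),.104,(.5225,-.182,1.2,.14),lo=85,hi=150,ov="pics/r9.png"))
a=cv2.imread("pics/r0.png");b=cv2.imread("pics/r9.png");a=cv2.copyMakeBorder(a,0,60,0,0,0);cv2.imwrite("pics/r.png",np.hstack([a,b]))
E
```

```text
(array([ 0.52081055, -0.18120828,  1.22896821]), np.float64(10.443959583833532))
(array([ 0.52295367, -0.17940065,  1.21076726,  0.16694395]), np.float64(9.905728838930862))
```

View pics/r.png

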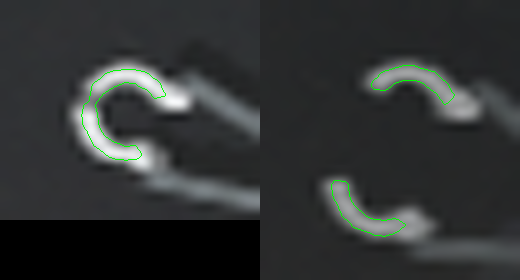

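Run:
```python
from ring import *
from station import ctrl,get_state
ctrl.movel([.5029,-.0908,.073],max_speed=.12);ctrl.pause(.4);st()
for n in C:
    im,d=vision.grab_frame(n);cv2.imwrite(f"pics/{n}10.png",im);np.save(f"pics/{n}10.npy",d)
st()
im=cv2.imread("pics/top10.png");a=proj("top",[[.5445,.0199,.1]])[0].astype(int);b=proj("scene",[[.5445,.0199,.09]])[0].astype(int)
cv2.imwrite("pics/z14.png",np.hstack([zoom(im,a[0]-25,a[1]-25,50,50,8),zoom(cv2.imread("pics/scene10.png"),b[0]-25,b[1]-25,50,50,8)]))
```

```text
t32.41 tcp [ 0.5029 -0.0909  0.073 ] F [ 0.5  0.9 -2.3] M [-0.01  0.05  0.02] w0.0298
 t32.51 tcp [ 0.5029 -0.0908  0.073 ] F [ 0.8 -0.8 -1.6] M [-0.09  0.07 -0.01] w0.0295
```

View pics/z14.png

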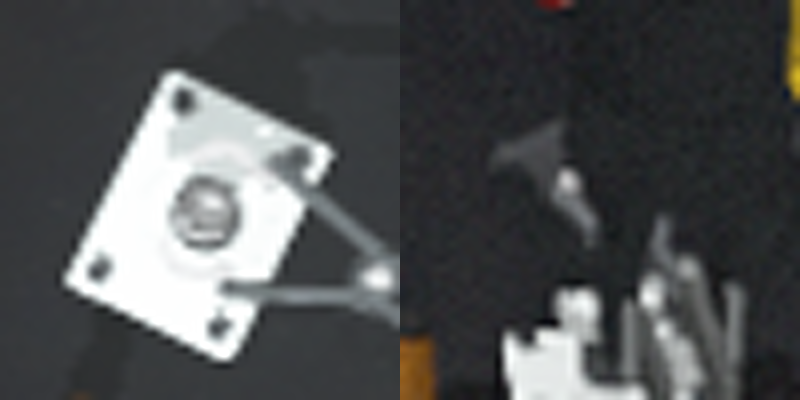

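Run:
```python
from ring import *
im=cv2.imread("pics/scene10.png");print(proj("scene",[[.5445,.0199,.09],[.5439,.0185,.087]]))
cv2.imwrite("pics/z15.png",zoom(im,205,150,90,90,8))
from rc import rc
d=np.load("pics/top10.npy");c=C["top"];K=c["mtx"]
v,u=np.mgrid[198:228,240:276];z=d[198:228,240:276]
X=np.stack([(u-K[0,2])/K[0,0]*z,(v-K[1,2])/K[1,1]*z,z],-1);W=(X-c["t"])@c["R"]
print((W[...,2]*1000).round().astype(int).tolist().__str__().replace("], [","\n"))
```

```text
[[245.85482286 192.98317027]
 [245.93221393 194.01747912]]
[[-2, 4, -3, 1, 0, 2, -4, 9, 16, 19, 15, 18, 11, 10, 12, 11, 13, -2, 1, 1, -3, -1, -2, -2, 1, -1, 0, -2, 1, -1, 2, 1, -2, -1, -2, -2
-1, -1, 0, 0, 1, -4, 12, 13, 11, 15, 18, 14, 13, 11, 10, 14, 12, 12, 9, 0, -2, -2, 1, 0, 3, 0, 2, -5, 3, 2, 3, -4, -2, -4, 0, -1
1, -3, -1, -1, -2, 0, 11, 13, 12, 15, 15, 12, 9, 11, 13, 10, 12, 11, 10, 10, 12, -1, 3, 2, -2, -1, -1, 0, -3, -1, -1, -4, -1, 0, 0, 2
-3, -2, 2, -1, -4, 14, 12, 10, 10, 12, 10, 12, 17, 12, 10, 14, 10, 10, 10, 12, 12, 11, 12, 1, -3, 1, -3, -2, -2, 1, -4, 5, 0, -1, 3, -2
-2, 2, 0, -2, -1, 11, 13, 12, 9, 17, 12, 13, 12, 10, 12, 10, 13, 12, 12, 13, 12, 12, 1100, 13, 8, -1, -2, 0, -1, 3, -1, -2, 0, -1, 3, -1
3, -2, -2, -2, 10, 9, 9, 14, 10, 8, 11, 11, 12, 1100, 10, 14, 11, 12, 12, 12, 11, 14, 12, 10, 8, 9, 11, -3, 0, 2, -1, -2, -4, 0, -2, 3
-1, 0, -1, 3, 9, 10, 11, 15, 13, 9, 12, 15, 107, 104, 108, 106, 105, 107, 12, 14, 11, 13, 11, 14, 16, 18, 14, 10, 9, -1, -1, -1, -2, -4, -1, -5
1, -2, 3, 6, 12, 9, 15, 9, 11, 12, 57, 104, 108, 105, 104, 104, 106, 103, 108, 14, 9, 11, 113
[... 2499 characters left out ...]
 117
11, 13, 11, 10, 10, 11, 12, 14, 10, 14, 11, 11, 11, 15, 13, 9, 113, 114, 115, 116, 116, 115, 111, 114, 114, 112, 117, 114, 116, 114, 115, 114, 114, 117, 119, 118
-2, 0, 12, 11, 13, 12, 11, 11, 11, 13, 9, 9, 13, 11, 14, 12, 14, 11, 10, 10, 1, 0, 1, 1100, 4, 1, 1, 0, 2, 0, -2, -1, 115, 113, 117, 118
3, -1, -1, -2, 14, 15, 12, 13, 11, 13, 8, 12, 12, 13, 15, 11, 11, 13, 13, 0, 0, -4, -4, -4, 0, 4, 1, 4, 1, 1, -1, 0, 1, 0, 1, 115
2, -1, 1100, -2, -2, 0, 9, 11, 12, 11, 11, 9, 13, 17, 17, 12, 12, 14, 7, -2, -2, -1, 1, -1, 0, 0, -1, -5, 2, 1, 1, -2, -2, 0, -1, -3
1, -2, -1, 1, -1, 0, -1, -3, 10, 12, 15, 12, 11, 17, 12, 15, 13, 11, -2, 2, 1, 1, -5, -1, -1, -3, -2, -1, 3, -1, 1, 1, -2, 3, 1, -3]]
```

View pics/z15.png

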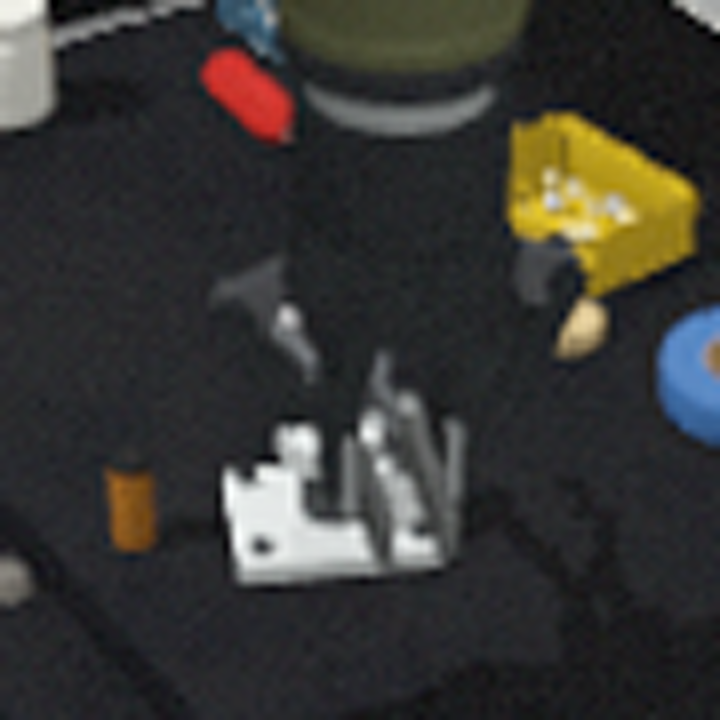

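```bash
cat > dfit.py <<'E'
from ring import *
def dfit(d,zring,roi=(238,195,40,36),p0=None,shaft=True):
    n="top";c=C[n];K=c["mtx"];x,y,w,h=roi
    v,u=np.mgrid[y:y+h,x:x+w];z=d[y:y+h,x:x+w]
    X=np.stack([(u-K[0,2])/K[0,0]*z,(v-K[1,2])/K[1,1]*z,z],-1);Z=((X-c["t"])@c["R"])[...,2]
    sm=((Z>.074)&(Z<.094)).astype(float); rm=(abs(Z-zring)<.006).astype(float); jm=(Z>zring+.006)&(Z<.3)
    sh=fit(lambda p:((render(n,[place(np.vstack([circ(.01,.081),circ(.006,.087)]),*p)],roi)-sm)**2).sum(),(.5445,.0199),(.002,.002)) if shaft else None
    ro=((Z>.05)&(Z<.064)).astype(float);occ=(Z>.07)&(Z<.3)
    rl=fit(lambda p:(((render(n,[place(circ(.022,.058),*p)],roi,[place(circ(.0125,.058),*p)])-ro)**2)*~occ).sum(),(.5445,.0199),(.002,.002))
    # free s
    rg=fit(lambda p:(((rmod(n,p,roi,zring)-rm)**2)*~jm).sum(),p0 or (.5445,.0199,1.21,.15),(.003,.003,.05,.02))
    return sh,rl,rg,np.median(Z[rm>0]),np.median(Z[ro>0])
E
python3 - <<'E'
from dfit import *
d=np.load("pics/top10.npy")
for r in dfit(d,.1055): print(r)
E
```

```text
(array([0.54449759, 0.01868987]), np.float64(2.0917800845828527))
(array([0.54402124, 0.01767706]), np.float64(8.131503267973857))
(array([0.54424226, 0.01853861, 1.19994427, 0.16515813]), np.float64(24.04238369857747))
0.10650600807204028
0.057375680331868295
```

Run:
```python
from dfit import *
from station import ctrl,get_state
T=(.5031,-.0906)
for z in (.062,.05,.042,.0347):
    ctrl.movel([*T,z],max_speed=.05);s=st()
    if np.linalg.norm(s["contact_force"]-[0,0,-1.5])>5: print("CONTACT");break
ctrl.pause(.4);st()
im,d=vision.grab_frame("top");cv2.imwrite("pics/top11.png",im);np.save("pics/top11.npy",d)
im,_=vision.grab_frame("scene");cv2.imwrite("pics/scene11.png",im)
a=(258,212);cv2.imwrite("pics/z16.png",np.hstack([zoom(cv2.imread("pics/top11.png"),230,187,50,50,8),zoom(im,220,170,50,50,8)]))
c=C["top"];K=c["mtx"]
v,u=np.mgrid[198:228,240:276];z=d[198:228,240:276]
X=np.stack([(u-K[0,2])/K[0,0]*z,(v-K[1,2])/K[1,1]*z,z],-1);W=(X-c["t"])@c["R"]
print((W[...,2]*1000).round().astype(int).tolist().__str__().replace("], [","\n"))
```

```text
t32.88 tcp [ 0.5027 -0.0905  0.0614] F [-0.3  0.1 -0.6] M [-0.02  0.01 -0.02] w0.0292
 t33.27 tcp [ 0.5028 -0.0906  0.0496] F [-0.   0.3 -0.9] M [-0.06  0.06 -0.02] w0.0296
 t33.58 tcp [ 0.5028 -0.0905  0.0416] F [ 0.2  1.1 -1.8] M [-0.11  0.04  0.05] w0.0291
 t33.88 tcp [ 0.5028 -0.0905  0.0343] F [-0.9  0.6 -1.7] M [-0.02  0.05  0.01] w0.0295
 t34.27 tcp [ 0.5032 -0.0906  0.0348] F [-0.   0.2 -1.5] M [-0.04 -0.   -0.03] w0.0291
[[-2, -2, 0, 1, -3, -1, -3, 8, 17, 17, 15, 19, 14, 11, 14, 12, 11, -2, -2, 2, 0, -4, -3, 3, 0, 0, -1, 3, -5, -2, 0, -2, -2, 0, 1, 0
1, 0, 2, 1, -1, 1, 10, 11, 11, 15, 14, 15, 11, 13, 10, 11, 9, 12, 14, 2, -2, -1, 3, 1, -2, 2, 1, 1, 1, -1, -2, -2, -2, -3, 1, 0
-3, -1, -3, 1, -1, 0, 8, 12, 10, 11, 12, 11, 12, 10, 13, 12, 13, 9, 10, 9, 12, -5, -4, 0, 2, 0, -3, -3, 2, 1, 2, 5, -1, -2, 2, -2
-1, 0, -1, 0, 1, 10, 12, 13, 12, 12, 12, 10, 14, 11, 10, 7, 12, 12, 10, 12, 13, 11, 11, 3, 2, 3, -3, 2, -1, 0, -1, 2, 0, 2, 0, -1
2, 1, 2, 1, 0, 12, 12, 10, 10, 13, 12, 12, 9, 12, 16, 10, 12, 11, 12, 12, 13, 11, 16, 12, 10, -3, -1, 3, -2, 2, 4, -2, 2, -1, -2, -2
1, 2, -2, 1, 
[... 2668 characters left out ...]
74, 75, 76, 74, 78, 79, 81, 81, 79
16, 10, 14, 11, 14, 11, 12, 13, 13, 9, 10, 12, 12, 16, 13, 13, 10, 7, 13, 76, 74, 76, 76, 77, 75, 77, 74, 78, 77, 74, 75, 75, 77, 78, 79, 81
-1, 0, 8, 13, 9, 10, 11, 11, 12, 12, 11, 15, 12, 11, 16, 11, 14, 15, 15, 12, 3, -1, -1, 0, -1, -3, -3, 0, 2, -2, 0, 73, 72, 80, 79, 76
-3, 1, 0, -1, 14, 10, 9, 12, 14, 14, 16, 11, 13, 12, 13, 9, 12, 14, 14, 1, -1, 0, 1, -1, -1, -1, 3, 3, 1, 1, -1, 2, 0, 2, 78, 78
-1, 1, -1, 0, 2, -6, 6, 9, 12, 12, 13, 11, 10, 15, 15, 14, 12, 6, 11, -2, 3, 2, 2, -3, -3, -1, 1, 1, 1, 1, -1, 1, -2, 1, -1, -1
-4, 5, -2, 1, 3, 3, 0, 4, 12, 11, 13, 11, 15, 18, 17, 19, 11, 12, 2, -2, 0, -3, -1, -4, -2, -2, 0, -2, -3, 2, -1, 2, -1, -1, -2, 0]]
```

View pics/z16.png

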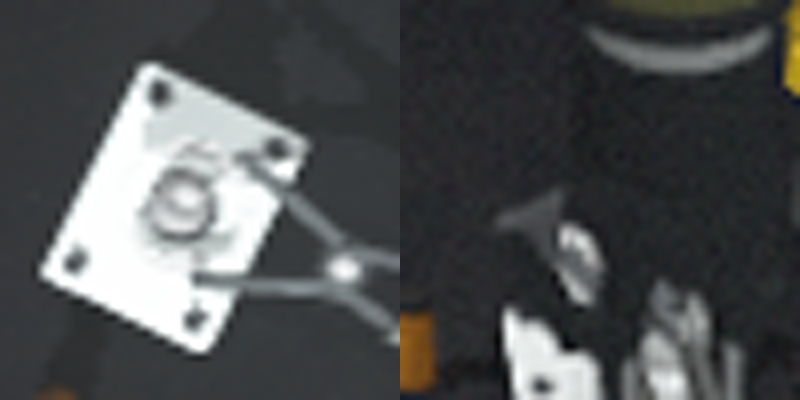

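Run:
```python
from ring import *
d=np.load("pics/top11.npy");n="top";c=C[n];K=c["mtx"];roi=(238,195,40,36);x,y,w,h=roi
v,u=np.mgrid[y:y+h,x:x+w];z=d[y:y+h,x:x+w]
X=np.stack([(u-K[0,2])/K[0,0]*z,(v-K[1,2])/K[1,1]*z,z],-1);W=(X-c["t"])@c["R"];Z=W[...,2]
p0=(.5443,.0185,1.2,.165);r=np.hypot(W[...,0]-.5445,W[...,1]-.0187)
rm=((Z>.0635)&(Z<.0735)).astype(float);ig=(Z>.0735)
rg=fit(lambda p:(((rmod(n,p,roi,.068)-rm)**2)*~ig).sum(),p0,(.002,.002,.05,.02));print(rg)
# level: plane fit through ring points
b=(rm>0)&(rmod(n,rg[0],roi,.068)>.4);q=W[b];M=np.c_[q[:,:2]-rg[0][:2],np.ones(len(q))]
print(len(q),np.linalg.lstsq(M,q[:,2],rcond=None)[0].round(4))
sm=((Z>.077)&(Z<.094)&(r<.016)).astype(float)
print(fit(lambda p:(((render(n,[place(np.vstack([circ(.01,.081),circ(.006,.087)]),*p)],roi)-sm)**2)).sum(),(.5445,.0187),(.002,.002)))
```

```text
(array([0.54466813, 0.01864205, 1.19517914, 0.16964033]), np.float64(25.762675893886968))
33 [-0.0052 -0.0773  0.0682]
(array([0.54449886, 0.01868972]), np.float64(2.0931180315263362))
```

Run:
```python
from ring import *
D=np.median([vision.grab_frame("top")[1] for _ in range(8)],0)
n="top";c=C[n];K=c["mtx"];v,u=np.mgrid[190:245,235:300];z=D[190:245,235:300]
X=np.stack([(u-K[0,2])/K[0,0]*z,(v-K[1,2])/K[1,1]*z,z],-1);W=((X-c["t"])@c["R"]).reshape(-1,3)
cx=np.array([.5447,.0186]);e=np.array([np.cos(1.205),np.sin(1.205)]);f=np.array([-e[1],e[0]])
a=(W[:,:2]-cx)@e;b=(W[:,:2]-cx)@f;Z=W[:,2]
for nm,m in (("ring",(Z>.064)&(Z<.0715)&(a>-.008)&(a<.013)&(abs(b)<.026)&(abs(b)>.008)),("jaw",(Z>.0735)&(Z<.0795)&(a<-.014)&(a>-.048))):
    M=np.c_[a[m],b[m],np.ones(m.sum())];s=np.linalg.lstsq(M,Z[m],rcond=None)[0];print(nm,m.sum(),s.round(4))
st()
```

```text
ring 32 [ 0.0026 -0.003   0.0672]
jaw 63 [-0.0093  0.0029  0.0759]
 t34.77 tcp [ 0.5031 -0.0906  0.0347] F [ 0.4 -0.7 -1.6] M [-0.06  0.06  0.05] w0.0290
```

Averaged depth shows the ring level (slopes under 0.01), with its top face at about 67–68 mm. It is centred on the shaft and nothing is touching it, so I'm handing in.

Run:
```python
from station import ticket
print(ticket.close_job())
```

```text
the job is handed in; nothing more can be done
None
```

The roller is on the shoulder and released. The pliers are still held squeezed with the spread ring around the middle of the groove, and I handed the job in at about 35 s of the 61 s allowed.

**Last checks**
- **Roller:** the top camera's depth puts its top face at 57–58 mm all round (58 mm expected), so it sits flat. The robot's height when the roller touched down agreed with the shoulder at 42 mm.
- **Ring position:** its centre was about 0.2 mm from the shaft's axis in the top camera. Its top face was at about 67–68 mm, against 68 mm for mid-groove.
- **Ring level:** averaged depth gave slopes under 0.01. A single noisier frame had suggested a tilt of about 0.08, which I put down to noise.
- **Contact:** the tool felt only the pliers' weight, about 1.6 N, so the ring was not leaning on the shaft or resting on the roller.

**What disagreed or went wrong**
- **First grasp missed:** the fingertips sit about 33–35 mm behind the reported TCP, not at it, so the fingers closed above the roller. I corrected for this; the roller had not moved.
- **Gripper width:** it read 29 mm on the squeezed handles, where 34 mm was expected. It also read 2 mm low on the roller. The ring image showed full spread.
- **Bystanders:** the ones I could see looked unmoved, but I did not measure each one.
- **Scene camera:** the hand hid the ring from it at the end, so the final checks rest on the top camera, the arm's pose and the forces.

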